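Move a board carrier between push-push docks

ROBOT

A 6-joint arm with a two-finger parallel gripper is mounted at the origin on the work surface. World frame = base frame: x ahead of the robot, y to its left, z up, the work surface at z = 0. Lengths are in m, angles in rad, forces in N, time in s.
With the tool pointing down it reaches from about 0.275 to 0.825 m from the base axis. Payload 5.2 kg.
Tool frame: the origin (TCP) lies at the very end of the fingers, on their centre line; the grasp point (between the pads) lies 19 mm behind it; x points along the fingers, y is the direction in which the jaws open and shut, and the axes are right-handed (so a half turn about x gives the same grasp; the last joint's range is limited). The gripper opens to 93 mm and grips with 3 to 60 N. Pads are 15 mm wide; open, the fingers measure 128 mm over their backs; the gripper's body (75 mm by 188 mm) begins 65 mm behind the grasp point.
Start: joints at [1.144, 0.259, 1.535, -0, 1.348, -0.203], TCP at [0.122, 0.536, 0.219] pointing down, gripper open.
Joint ranges: [-3.14, 3.14], [-0.91, 2.08], [0.19, 2.58], [-1.22, 4.36], [0.22, 2.71], [-3.12, 3.12]. Speed limits (rad/s): [2.57, 2.57, 3.14, 3.14, 3.14, 3.14].

INTERFACE

Orientations are given as a unit quaternion [x, y, z, w].
In Python, from plant import ctrl, eyes, order, recognise, outline_of gives the robot as it stands.
- The arm moves only by the tool carry_out, never from a script. Its argument "steps" is a list that holds one entry, the list of rows, each a list of 6 numbers: the shift along the tool's x, y, z as a fraction of full scale, then the turn, a rotation vector about the tool's x, y, z as a fraction of full scale. A call has exactly 8 rows; each row is the pose to reach, as a shift and turn from the pose commanded when the call began, along the tool's axes at that moment; what a row does not reach only later rows make up. Full scale, the value 1, is 0.12 m for a shift and 90 degrees for a turn. A row lasts 1/10 s, in which the tool goes at most 50 mm and 8.59 degrees, less where a joint would pass 70% of its speed; a pose out of reach is approached as far as the arm can. A call with a number of a shift or a turn outside -1 to 1 is refused whole. A call with a gripper value outside its range is refused whole. "hand" is the finger opening in mm, from 0 to 93, set as the call begins (left out, the last holds). The fingers move at their own pace and stop on an object; "squeeze" is the grip in N (left out, the last holds). Time passes only in rows, so rows that repeat a pose let the fingers close, or fill a call up. It gives the time, the measured TCP pose, the force and the opening at its end, in the units of the state.
- ctrl.get_state(): the state, without advancing time (a new reading comes with each control period).
- eyes.capture(name): name is "scene" or "top" or "wrist"; returns a dict with "frame" (420x560x3 uint8, red, green, blue), "fx", "fy", "cx", "cy" (pixels), "extrinsics" (4x4, takes a point from camera to world coordinates). Camera axes: x right, y down, z forward; pixel columns grow to the right and rows downward; lengths in m; the calibration is good to about 2 mm. The wrist camera is an equidistant fisheye: a pixel r from the principal point sees the ray r / f radians off the axis. A picture is of the moment at which its call begins. There is no depth.
- order.close_job(): hands the job in, once; it reports no verdict.
Trained networks look in a picture, given as the dict that the camera call returned (one of the last four; its "shot" number tells which), for a name from the list of things; names that differ only in an ending like _2 or _b are one class to them, and where a whole thing is asked for, a point or a joint stands for the part that bears it (a point fixed in the world has none). Each returns a list of dicts, best first, with "confidence" (0 to 1); they miss things now and then, are a little off and sometimes report something else, mostly with a low value. They report only what shows in the picture. A call takes as long as a camera call. They do not tell look-alikes from the thing itself.
- recognise(picture, name): "point" ([x, y, z] in m, in world coordinates, good to about 4 mm: the middle of the surface that is visible of it).
- outline_of(picture, name): "mask" (420x560 bool, what is visible of it).
The state is a dict: "clock": time; "q": joint angles; "joint_velocities": joint speeds; "tau": joint torques, N m; "position": TCP position; "tcp_rot": TCP orientation; "wrist_force": force on the tool from outside, world axes, zero at the start; "ft_torque": the same for the moment, N m; "opening": opening from 0.0 (shut) to 1.0 (fully open).
Only numpy, scipy, OpenCV 4.12 (cv2) and the standard library are available. Lean on these libraries where they do the work, as an engineer would, in place of code of your own. Each camera call takes 0.05 s, during which the arm holds its last target.

TASK

The board carrier is locked down in the orange dock. Press it down to its stop so that the latch lets go and it pops up, lift it out, stand it in the blue dock and press it there until that latch locks it down, leaving the orange dock empty with its floor up and your hand off everything. The latches are delicate: feel for the stop, never press the carrier down with more than 25 N, keep the carrier upright and do not disturb the other things on the bench.

Things in the scene. Friction and masses are not known exactly. Their poses are not given: they have to be found in the camera images.
- carrier_center (a point): board carrier: upright black frame holding a green board, yellow marks on top, 10 x 56 x 76 mm (its x, y, z), 60 to 130 g. This point is its centre, 38 mm below its flat top; press on the middle of the top. Locked, 12 to 17 mm stand out of the slot; released, 30 mm, to be pinched from above across the 10 mm. Standing on a floor that is up, its centre is 8 mm below the mouth.
- dock_a_mouth (a point): the orange dock: grey block 64 x 116 x 80 mm (x, y, z) with an orange front panel and flag pin. In its top is a slot 13 x 59 mm (x, y) with 5 mm chamfers; this point is the centre of its mouth, on the top face. The slot's sprung floor is 46 mm below the mouth when up. The flag pin (8 mm thick, at y = +43 mm) moves with the floor and stands 20 mm proud of the top face when it is up.
- dock_b_mouth (a point): the blue dock: grey block 64 x 116 x 80 mm (x, y, z) with a blue front panel and flag pin. In its top is a slot 13 x 59 mm (x, y) with 5 mm chamfers; this point is the centre of its mouth, on the top face. The slot's sprung floor is 46 mm below the mouth when up. The flag pin (8 mm thick, at y = +43 mm) moves with the floor and stands 20 mm proud of the top face when it is up.
- dock_a_floor (a joint): m, depth of the orange dock's sprung floor: 0 = up, latch released; 0.012 to 0.018 = locked. Latch: pressed right to its stop and let go, it changes from released to locked or back; let go earlier it stays as it was. The stop is 20.5 to 25.5 mm below up, varies unseen, must be felt: spring 3.5 N at 0 to 9 N, then the force rises sharply in the last mm; changeover is in that mm. This one starts locked.
- dock_b_floor (a joint): m, depth of the blue dock's sprung floor: 0 = up, latch released; 0.012 to 0.018 = locked. Latch: pressed right to its stop and let go, it changes from released to locked or back; let go earlier it stays as it was. The stop is 20.5 to 25.5 mm below up, varies unseen, must be felt: spring 3.5 N at 0 to 9 N, then the force rises sharply in the last mm; changeover is in that mm. This one starts released, its slot empty.
- swab_box: black open box 60 x 75 x 55 mm full of white swabs (75 mm high with them); origin under its centre. Bystander, leave it alone.
- flux_bottle: small amber jar, 40 mm across, 75 mm high; origin under its centre. Bystander, leave it alone.
- brush: flat brush with wooden handle, 150 mm long, lying along its own x; origin under its middle. Bystander, leave it alone.
- tweezers: steel tweezers 125 mm long, 8 mm high, lying along their own x; origin under their middle. Bystander, leave it alone.
- board_panel: green circuit-board panel 100 x 140 x 6 mm lying flat; origin under its centre. Bystander, leave it alone.
- part_reel: white component reel, 90 mm across, 12 mm thick, lying flat; origin under its centre. Bystander, leave it alone.
- screwdriver: grey-handled screwdriver 150 mm long, lying along its own x; origin under its middle. Bystander, leave it alone.
Things that resemble listed ones, but are neither listed nor needed, are in the scene too. Of the things like the part that bears carrier_center, leave any that is pink; of the rest the smaller one is meant. What is shaped like the part that bears dock_a_mouth but yellow is not meant.

How it is judged:
On the way, in this order (a step that is already met when the one before it is completed fails the run):
1. the orange dock's latch is released and the carrier has popped up in it (value of joint dock_a_floor below 0.004 m and z of carrier_center in the frame of dock_a_mouth below 0 m and x of carrier_center in the frame of dock_a_mouth between -0.004 and 0.004 m and y of carrier_center in the frame of dock_a_mouth between -0.004 and 0.004 m), for 0.1 s.
2. the carrier is lifted out of the orange dock (z of carrier_center in the frame of dock_a_mouth above 0.036 m), for 0.1 s.
At the end, for the whole second after the job is handed in: the carrier stands at rest in the blue dock's slot (within 4 mm of its centre, within 0.08 rad of upright, its centre more than 17 mm below the mouth), that dock's floor is held by its latch 12 to 19 mm down, and the orange dock's floor is up (within 3 mm) (x of carrier_center in the frame of dock_b_mouth between -0.004 and 0.004 m and y of carrier_center in the frame of dock_b_mouth between -0.004 and 0.004 m and value of joint dock_b_floor between 0.012 and 0.019 m and z of carrier_center in the frame of dock_b_mouth below -0.017 m and value of joint dock_a_floor below 0.003 m and angle between carrier_center's own z axis and vertical below 0.08 rad and linear speed of carrier below 0.01 m/s); the robot touches nothing.
It fails at once if the carrier is pressed onto a dock or its floor with more than 25 N (contact force between carrier and dock_a above 25 N or contact force between carrier and dock_b above 25 N).
It fails at once if the carrier is tipped more than 0.6 rad (angle between carrier_center's own z axis and vertical above 0.6 rad).
It fails at once if a bystander is moved more than 30 mm (distance of any of swab_box, flux_bottle, brush, tweezers, board_panel, part_reel, screwdriver from where it was at the start of the episode above 0.03 m).
It also fails if it takes over 64 s, if anything falls off the work surface, if the arm or the gripper's body presses on something with over 40 N, if the wrist force passes 120 N, or if a joint passes its speed limit or range.

## Working session

There is one attempt and no reset: what is moved stays moved. The work goes in short steps, Python scripts to look and compute and a tool call to move; the robot and the scene stay as the last step left them, time stands still between calls to the robot, and variables do not carry over. Pictures are saved under pics/ and viewed, and the job is handed in when it is done.

Besides the shell and the picture viewer there is one more tool, called after "Call:" as name(argument=value, ...) on one line, values as JSON. carry_out: Moves the arm, as the interface text tells. Shift numbers are shares of 0.12 m and turn numbers shares of 90 degrees, none past 1 either way. Its arguments: {"type":"object","properties":{"steps":{"type":"array","items":{"type":"array","items":{"type":"array","items":{"type":"number"}}}},"hand":{"type":"number"},"squeeze":{"type":"number"}},"required":["steps"]}

```bash
ls; mkdir -p pics
cat > h.py <<'E'
import numpy as np, cv2
from plant import ctrl, eyes, order, recognise, outline_of
def save(p,n): cv2.imwrite('pics/'+n+'.png',cv2.cvtColor(p['frame'],cv2.COLOR_RGB2BGR))
def ray(p,u,v):
    E=np.array(p['extrinsics']); d=np.array([(u-p['cx'])/p['fx'],(v-p['cy'])/p['fy'],1.])
    return E[:3,3],E[:3,:3]@d
def at(p,u,v,z):
    o,d=ray(p,u,v); return o+d*(z-o[2])/d[2]
def proj(p,X):
    E=np.array(p['extrinsics']); c=E[:3,:3].T@(np.array(X)-E[:3,3]); return np.array([p['cx']+p['fx']*c[0]/c[2],p['cy']+p['fy']*c[1]/c[2]])
E
python3 - <<'E'
from h import *
s=ctrl.get_state();print(s)
for n in ['scene','top']:
    p=eyes.capture(n);save(p,n+'0');print(n,p['fx'],p['cx'],np.round(p['extrinsics'],3).tolist())
    for t in ['carrier_center','dock_a_mouth','dock_b_mouth']:
        for r in recognise(p,t): print(t,np.round(r['point'],3),round(r['confidence'],2),proj(p,r['point']).round())
E
```

```text
pics
{'clock': 0.0, 'q': array([ 1.14420277e+00,  2.59320046e-01,  1.53609065e+00, -1.60998353e-05,
        1.34799597e+00, -2.02801277e-01]), 'joint_velocities': array([ 8.86646092e-04,  4.84951547e-04, -1.05991686e-04,  3.27680879e-05,
       -2.93534607e-04, -6.81150741e-05]), 'tau': array([-1.07722241e-05, -4.37304103e+01, -2.84007257e+01,  7.18623167e-02,
        4.09828650e-02, -1.30528701e-04]), 'position': array([0.12181075, 0.53577415, 0.21782703]), 'tcp_rot': array([ 0.07834465,  0.70287774, -0.0795678 ,  0.70249126]), 'wrist_force': array([0.00609533, 0.12862836, 0.72625836]), 'ft_torque': array([ 0.00933204, -0.04640936,  0.01161331]), 'opening': 0.9996639161149691}
scene 542.6897456295881 283.71057536401577 [[0.372, 0.783, -0.499, 1.205], [0.928, -0.322, 0.187, -0.227], [-0.014, -0.533, -0.846, 1.126], [0.0, 0.0, 0.0, 1.0]]
carrier_center [ 0.427 -0.24   0.046] 0.89 [164. 199.]
carrier_center [ 0.533 -0.294  0.061] 0.71 [152. 240.]
carrier_center [ 0.536 -0.161  0.095] 0.64 [207. 214.]
dock_a_mouth [0.716 0.159 0.079] 0.88 [370. 235.]
dock_a_mouth [ 0.554 -0.161  0.077] 0.57 [210. 224.]
dock_b_mouth [0.582 0.11  0.078] 0.63 [325. 195.]
top 516.7854744333563 281.72345522628046 [[-0.001, -0.996, 0.085, 0.421], [-1.0, 0.001, 0.01, -0.017], [-0.01, -0.085, -0.996, 1.504], [0.0, 0.0, 0.0, 1.0]]
carrier_center [ 0.49  -0.402  0.02 ] 0.68 [421. 227.]
carrier_center [ 0.525 -0.291  0.102] 0.51 [388. 213.]
carrier_center [ 0.421 -0.236  0.072] 0.44 [367. 252.]
dock_a_mouth [0.702 0.168 0.083] 0.7 [221. 150.]
dock_a_mouth [ 0.524 -0.155  0.081] 0.6 [337. 214.]
dock_b_mouth [0.559 0.114 0.079] 0.96 [240. 202.]
```

View pics/scene0.png

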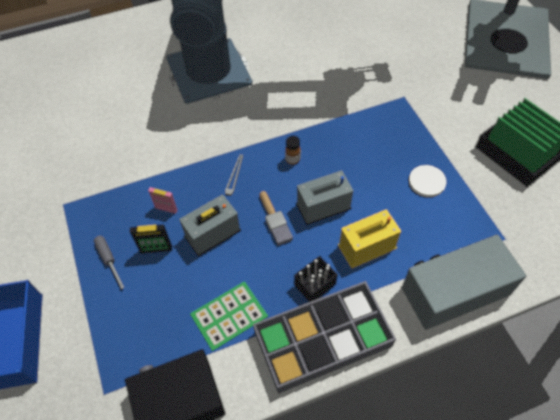

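View pics/top0.png

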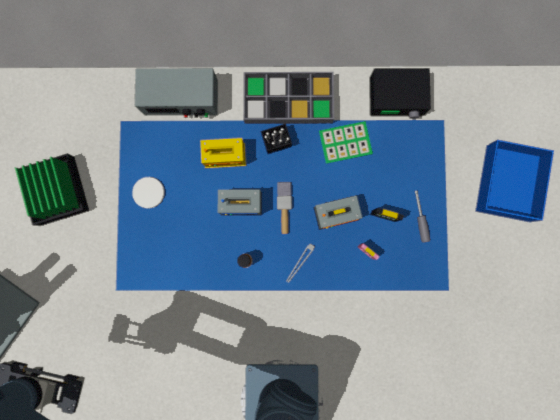

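Run:
```python
import cv2,numpy as np
a=cv2.imread('pics/top0.png');b=cv2.imread('pics/scene0.png')
def c(i,x,y,w,h): return cv2.resize(i[y:y+h,x:x+w],(400,300),interpolation=cv2.INTER_CUBIC)
o=np.vstack([np.hstack([c(a,205,165,80,60),c(a,310,185,80,60)]),np.hstack([c(b,285,160,80,60),c(b,170,185,80,60)])])
cv2.imwrite('pics/crop0.png',o)
```

```text
(no output)
```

View pics/crop0.png

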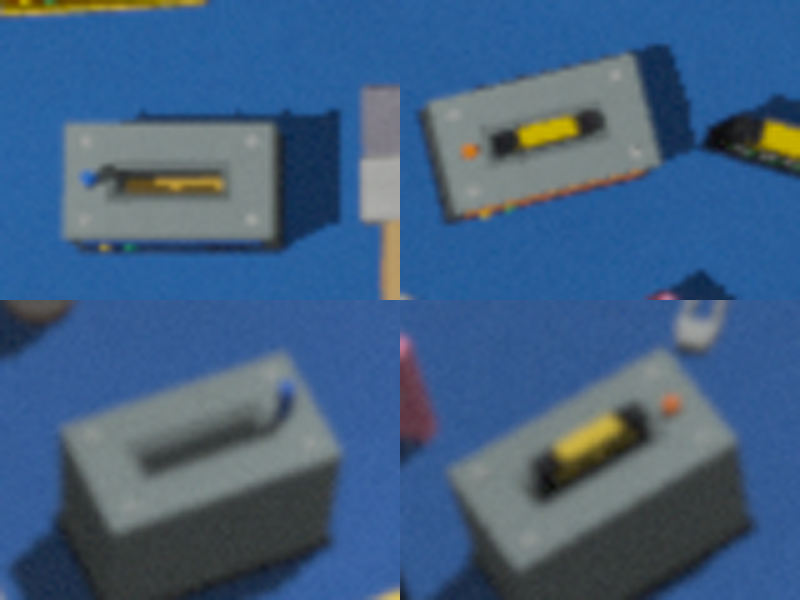

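Run:
```python
from h import *
p=eyes.capture('top'); q=eyes.capture('scene')
def pts(P,L,x0,y0,X0,Y0,z): return np.array([at(P,x0+(x-X0)/5-.5+.1,y0+(y-Y0)/5-.5+.1,z) for x,y in L])
A=pts(p,[(453,116),(615,75),(637,153),(473,191)],310,185,400,0,.08)
B=pts(p,[(87,141),(252,141),(248,219),(85,219)],205,165,0,0,.08)
A2=pts(q,[(477,470),(661,366),(714,438),(530,540)],170,185,400,300,.08)
B2=pts(q,[(93,433),(277,367),(308,439),(129,505)],285,160,0,300,.08)
for n in (A,A2,B,B2):
    print(n.mean(0).round(4)); print(n.round(3).tolist())
for n in (A,B): 
    d=(n[0]-n[1])+(n[3]-n[2]); print('yaw',np.degrees(np.arctan2(-d[0],d[1])))
for n in (A2,B2):
    d=(n[1]-n[0])+(n[2]-n[3]); print('yaw',np.degrees(np.arctan2(-d[0],d[1])))
from scipy.spatial.transform import Rotation as R
s=ctrl.get_state();print(R.from_quat(s['tcp_rot']).as_matrix().round(3))
w=eyes.capture('wrist');save(w,'w0');print(w['fx'],w['cx'],w['cy'],np.round(w['extrinsics'],3).tolist())
```

```text
[ 0.5318 -0.1596  0.08  ]
[[0.542, -0.109, 0.08], [0.564, -0.199, 0.08], [0.521, -0.21, 0.08], [0.5, -0.12, 0.08]]
[ 0.5318 -0.1568  0.08  ]
[[0.52, -0.21, 0.08], [0.498, -0.115, 0.08], [0.545, -0.105, 0.08], [0.564, -0.198, 0.08]]
[0.5621 0.1177 0.08  ]
[[0.584, 0.163, 0.08], [0.584, 0.071, 0.08], [0.54, 0.073, 0.08], [0.54, 0.164, 0.08]]
[0.5605 0.1195 0.08  ]
[[0.54, 0.073, 0.08], [0.538, 0.169, 0.08], [0.581, 0.164, 0.08], [0.583, 0.072, 0.08]]
yaw 13.570425132041338
yaw -0.09000734843448809
yaw 12.478610764125262
yaw 1.2215955659970925
[[-0.     0.222  0.975]
 [-0.     0.975 -0.222]
 [-1.    -0.    -0.   ]]
325.19226210127806 274.7815661665347 202.9612647987271 [[0.222, 0.931, 0.289, 0.041], [0.975, -0.212, -0.066, 0.554], [-0.001, 0.297, -0.955, 0.384], [0.0, 0.0, 0.0, 1.0]]
```

Call:
carry_out(steps=[[[0, -0.12, 0.12, 0, 0, 0], [0, -0.24, 0.23, 0, 0, 0], [0, -0.37, 0.35, 0, 0, 0], [0, -0.5, 0.47, 0, 0, 0], [0, -0.62, 0.58, 0, 0, 0], [0, -0.75, 0.7, 0, 0, 0], [0, -0.87, 0.82, 0, 0, 0], [0, -0.98, 0.92, 0, 0, 0]]], hand=0, squeeze=20)

```text
clock: 1.35
position: [0.2041, 0.3963, 0.2188]
tcp_rot: [0.079, 0.703, -0.079, 0.703]
wrist_force: [0.2, 0.5, -0.4]
opening: 0.361
```

Call:
carry_out(steps=[[[0, -0.12, 0.12, 0, 0, 0], [0, -0.24, 0.23, 0, 0, 0], [0, -0.37, 0.35, 0, 0, 0], [0, -0.5, 0.47, 0, 0, 0], [0, -0.62, 0.58, 0, 0, 0], [0, -0.75, 0.7, 0, 0, 0], [0, -0.87, 0.82, 0, 0, 0], [0, -0.98, 0.92, 0, 0, 0]]])

```text
clock: 2.15
position: [0.2856, 0.2572, 0.2189]
tcp_rot: [0.079, 0.702, -0.079, 0.703]
wrist_force: [-0.5, 0.5, 0.2]
opening: 0.003
```

Call:
carry_out(steps=[[[0, -0.12, 0.12, 0, 0, 0], [0, -0.24, 0.23, 0, 0, 0], [0, -0.37, 0.35, 0, 0, 0], [0, -0.5, 0.47, 0, 0, 0], [0, -0.62, 0.58, 0, 0, 0], [0, -0.75, 0.7, 0, 0, 0], [0, -0.87, 0.82, 0, 0, 0], [0, -0.98, 0.92, 0, 0, 0]]])

```text
clock: 2.95
position: [0.3672, 0.1179, 0.2189]
tcp_rot: [0.079, 0.702, -0.079, 0.703]
wrist_force: [0.3, -0.9, 0.3]
opening: 0.005
```

Call:
carry_out(steps=[[[0, -0.12, 0.12, 0.09, 0, 0], [0, -0.24, 0.23, 0.18, 0, 0], [0, -0.37, 0.35, 0.27, 0, 0], [0, -0.5, 0.47, 0.36, 0, 0], [0, -0.62, 0.58, 0.45, 0, 0], [0, -0.75, 0.7, 0.54, 0, 0], [0, -0.87, 0.82, 0.63, 0, 0], [0, -0.98, 0.92, 0.713, 0, 0]]])

```text
clock: 3.75
position: [0.4488, -0.0213, 0.2188]
tcp_rot: [0.442, 0.552, -0.442, 0.552]
wrist_force: [-1.1, 0.2, 0.8]
opening: 0.003
```

Run:
```python
from h import *
w=eyes.capture('wrist');save(w,'w1')
print(w['fx'],w['fy'],np.round(w['extrinsics'],3).tolist())
```

```text
325.19226210127806 325.19226210127806 [[0.976, 0.209, 0.065, 0.431], [0.219, -0.932, -0.29, 0.059], [-0.0, 0.297, -0.955, 0.385], [0.0, 0.0, 0.0, 1.0]]
```

View pics/w1.png

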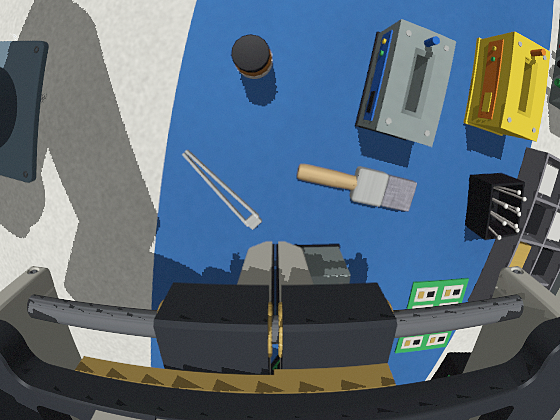

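```bash
cat >> h.py <<'E'
def watt(p,u,v,z):
    a,b=u-p['cx'],v-p['cy']; r=np.hypot(a,b); t=r/p['fx']
    d=np.array([a/r*np.sin(t),b/r*np.sin(t),np.cos(t)]); E=np.array(p['extrinsics']); d=E[:3,:3]@d
    return E[:3,3]+d*(z-E[2,3])/d[2]
def wproj(p,X):
    E=np.array(p['extrinsics']); c=E[:3,:3].T@(np.array(X)-E[:3,3]); t=np.arctan2(np.hypot(c[0],c[1]),c[2]); n=c[:2]/np.hypot(*c[:2])
    return np.array([p['cx'],p['cy']])+n*t*p['fx']
E
python3 - <<'E'
import cv2
a=cv2.imread('pics/w1.png')[10:150,345:465]
cv2.imwrite('pics/w1c.png',cv2.resize(a,None,fx=4,fy=4,interpolation=cv2.INTER_CUBIC))
E
```

```text
(no output)
```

View pics/w1c.png

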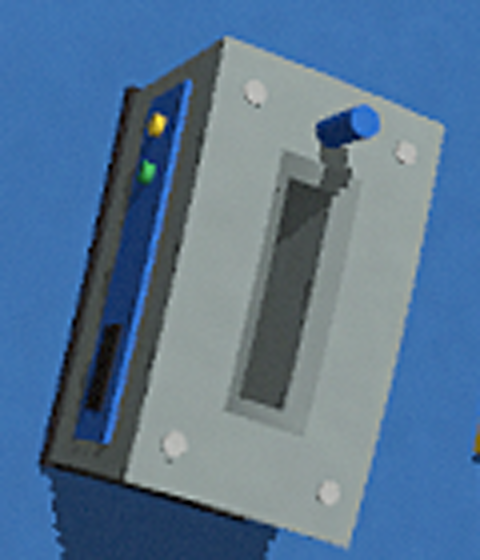

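Run:
```python
from h import *
w=eyes.capture('wrist')
for L in ([(255,93),(405,152),(329,492),(175,445)],[(225,37),(445,126),(350,545),(125,480)],[(285,152),(362,180),(303,434),(226,410)]):
    n=np.array([watt(w,345+x/4-.4,10+y/4-.4,.08) for x,y in L])
    d=(n[0]-n[3])+(n[1]-n[2]); print(n.mean(0).round(4),'yaw',np.degrees(np.arctan2(-d[0],d[1])),n.round(3).tolist())
```

```text
[0.5647 0.1148 0.08  ] yaw -0.13284753868939536 [[0.543, 0.161, 0.08], [0.587, 0.161, 0.08], [0.587, 0.069, 0.08], [0.543, 0.069, 0.08]]
[0.5646 0.1149 0.08  ] yaw -0.1555598316381514 [[0.533, 0.172, 0.08], [0.597, 0.172, 0.08], [0.597, 0.058, 0.08], [0.532, 0.057, 0.08]]
[0.5647 0.1148 0.08  ] yaw -0.45512153869833816 [[0.554, 0.149, 0.08], [0.576, 0.149, 0.08], [0.575, 0.081, 0.08], [0.553, 0.081, 0.08]]
```

Call:
carry_out(steps=[[[0, 0.03, 0.12, 0, 0, 0], [0, 0.05, 0.25, 0, 0, 0], [0, 0.08, 0.37, 0, 0, 0], [0, 0.1, 0.5, 0, 0, 0], [0, 0.13, 0.62, 0, 0, 0], [0, 0.16, 0.75, 0, 0, 0], [0, 0.19, 0.87, 0, 0, 0], [0, 0.21, 1.0, 0, 0, 0]]])

```text
clock: 4.65
position: [0.5004, -0.1328, 0.2186]
tcp_rot: [0.44, 0.553, -0.44, 0.553]
wrist_force: [-0.1, -0.5, -0.7]
opening: 0.007
```

Call:
carry_out(steps=[[[0, 0.03, 0.15, 0, 0, 0], [0, 0.06, 0.3, 0, 0, 0], [0, 0.09, 0.45, 0, 0, 0], [0, 0.12, 0.6, 0, 0, 0], [0, 0.15, 0.75, 0, 0, 0], [0, 0.18, 0.88, 0, 0, 0], [0, 0.21, 1.0, 0, 0, 0], [0, 0.21, 1.0, 0, 0, 0]]])

```text
clock: 5.45
position: [0.552, -0.245, 0.2182]
tcp_rot: [0.44, 0.553, -0.441, 0.553]
wrist_force: [-0.3, 0.1, -0.0]
opening: 0.008
```

Run:
```python
from h import *
w=eyes.capture('wrist');save(w,'w2'); print(ctrl.get_state()['position'])
print(wproj(w,ctrl.get_state()['position']), wproj(w,[.532,-.158,.08]))
```

```text
[ 0.55152177 -0.24381538  0.21817402]
[274.24685879 252.92663738] [274.6614404   97.49434819]
```

View pics/w2.png

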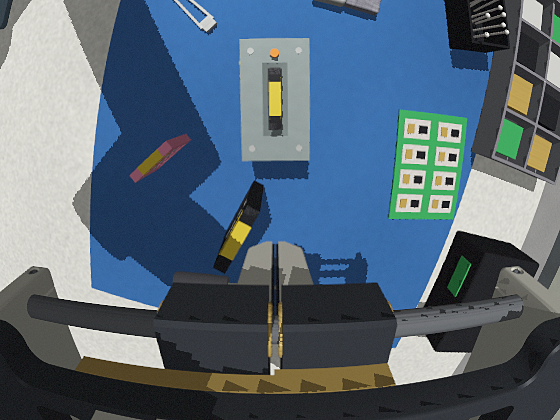

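Run:
```python
import cv2,numpy as np
a=cv2.imread('pics/w2.png')
cv2.imwrite('pics/w2c.png',cv2.resize(a[30:170,230:320],None,fx=4,fy=4,interpolation=cv2.INTER_CUBIC))
cv2.imwrite('pics/w2d.png',cv2.resize(a[225:300,230:320],None,fx=6,fy=6,interpolation=cv2.INTER_CUBIC))
```

```text
(no output)
```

View pics/w2c.png

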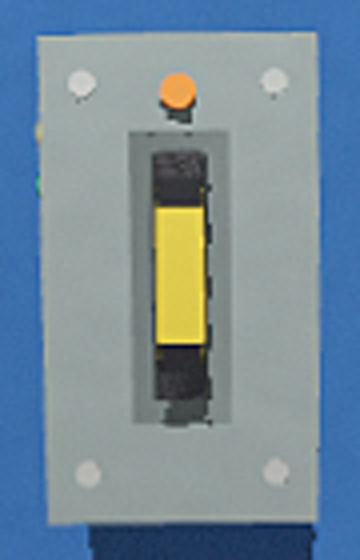

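View pics/w2d.png

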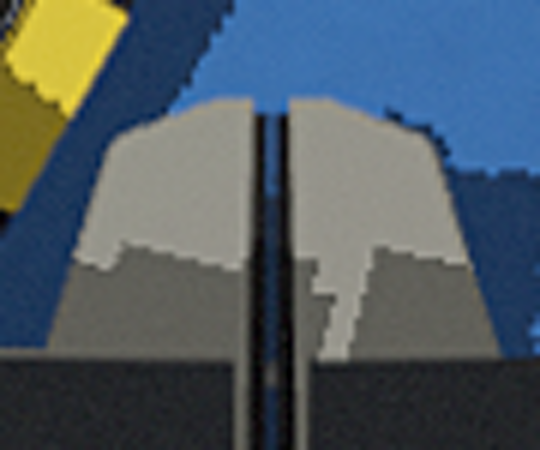

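Run:
```python
from h import *
w=eyes.capture('wrist')
for z,L in ((.08,[(81,83),(274,81),(275,472),(88,474)]),(.08,[(37,36),(317,33),(316,521),(48,523)]),(.08,[(128,131),(230,131),(231,422),(133,422)]),(.095,[(152,152),(205,152),(205,397),(157,397)]),(.095,[(155,207),(208,207),(205,345),(156,345)])):
    n=np.array([watt(w,230+x/4-.4,30+y/4-.4,z) for x,y in L])
    d=(n[0]-n[3])+(n[1]-n[2]); print(n.mean(0).round(4),'yaw',np.degrees(np.arctan2(-d[0],d[1])),n.round(3).tolist())
s=ctrl.get_state();from scipy.spatial.transform import Rotation as R
M=R.from_quat(s['tcp_rot']).as_matrix();print(s['position'],M.round(4),np.degrees(np.arctan2(M[1,1],M[0,1])))
```

```text
[ 0.5314 -0.1577  0.08  ] yaw 13.489676657431376 [[0.499, -0.118, 0.08], [0.542, -0.108, 0.08], [0.564, -0.197, 0.08], [0.521, -0.208, 0.08]]
[ 0.5314 -0.1576  0.08  ] yaw 13.49216541077322 [[0.487, -0.109, 0.08], [0.549, -0.094, 0.08], [0.576, -0.207, 0.08], [0.514, -0.221, 0.08]]
[ 0.5317 -0.1576  0.08  ] yaw 13.498598977404866 [[0.512, -0.127, 0.08], [0.535, -0.122, 0.08], [0.551, -0.188, 0.08], [0.529, -0.193, 0.08]]
[ 0.5315 -0.1576  0.095 ] yaw 13.489356998811962 [[0.52, -0.132, 0.095], [0.531, -0.13, 0.095], [0.543, -0.183, 0.095], [0.533, -0.185, 0.095]]
[ 0.5318 -0.1579  0.095 ] yaw 12.511416271990772 [[0.523, -0.144, 0.095], [0.534, -0.142, 0.095], [0.54, -0.172, 0.095], [0.53, -0.174, 0.095]]
[ 0.55126042 -0.24299955  0.21830285] [[-6.000e-04  9.744e-01  2.246e-01]
 [ 7.000e-04  2.246e-01 -9.744e-01]
 [-1.000e+00 -5.000e-04 -8.000e-04]] 12.980975357248258
```

Call:
carry_out(steps=[[[0, 0, -0.1, 0, 0, 0], [0.1, 0, -0.22, 0, 0, 0], [0.22, 0, -0.35, 0, 0, 0], [0.36, 0, -0.48, 0, 0, 0], [0.5, 0, -0.6, 0, 0, 0], [0.66, 0, -0.69, -0.005, 0, 0], [0.8, 0, -0.73, -0.005, 0, 0], [0.86, 0, -0.73, -0.005, 0, 0]]])

```text
clock: 6.35
position: [0.5301, -0.1548, 0.1144]
tcp_rot: [0.437, 0.557, -0.437, 0.555]
wrist_force: [-0.0, 1.2, -0.6]
opening: 0.014
```

Run:
```python
from h import *
w=eyes.capture('wrist');save(w,'w3'); print(np.mean([ctrl.get_state()['position'] for _ in range(5)],0))
```

```text
[ 0.53017063 -0.15548997  0.11390299]
```

View pics/w3.png

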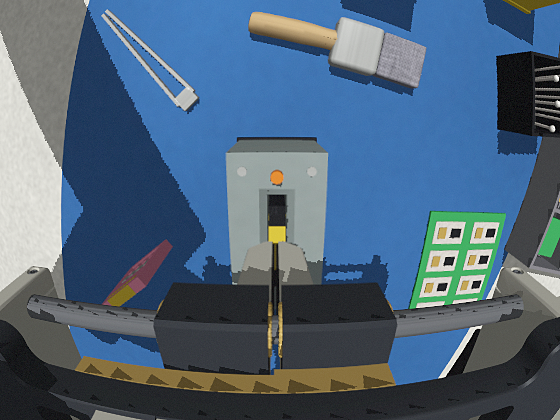

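Call:
carry_out(steps=[[[0.05, 0.008, 0.021, 0, 0, 0], [0.1, 0.008, 0.021, 0, 0, 0], [0.13, 0.008, 0.021, 0, 0, 0], [0.14, 0.008, 0.021, 0, 0, 0], [0.15, 0.008, 0.021, 0, 0, 0], [0.16, 0.008, 0.021, 0, 0, 0], [0.17, 0.008, 0.021, 0, 0, 0], [0.17, 0.008, 0.021, 0, 0, 0]]])

```text
clock: 7.2
position: [0.5336, -0.1599, 0.0956]
tcp_rot: [0.438, 0.555, -0.438, 0.555]
wrist_force: [-0.5, -0.0, 3.1]
opening: 0.004
```

Run:
```python
from h import *
print(np.mean([ctrl.get_state()['position'] for _ in range(5)],0),ctrl.get_state()['wrist_force'])
```

```text
[ 0.53356011 -0.15987179  0.09564262] [-0.52836183 -0.02499958  3.1083525 ]
```

Call:
carry_out(steps=[[[0.004, 0, 0, 0, 0, 0], [0.008, 0, 0, 0, 0, 0], [0.012, 0, 0, 0, 0, 0], [0.016, 0, 0, 0, 0, 0], [0.02, 0, 0, 0, 0, 0], [0.024, 0, 0, 0, 0, 0], [0.024, 0, 0, 0, 0, 0], [0.024, 0, 0, 0, 0, 0]]])

```text
clock: 8.0
position: [0.5338, -0.1599, 0.0931]
tcp_rot: [0.438, 0.555, -0.438, 0.556]
wrist_force: [-1.1, -0.3, 6.7]
opening: 0.004
```

Call:
carry_out(steps=[[[0.004, 0, 0, 0, 0, 0], [0.008, 0, 0, 0, 0, 0], [0.012, 0, 0, 0, 0, 0], [0.016, 0, 0, 0, 0, 0], [0.02, 0, 0, 0, 0, 0], [0.02, 0, 0, 0, 0, 0], [0.02, 0, 0, 0, 0, 0], [0.02, 0, 0, 0, 0, 0]]])

```text
clock: 8.8
position: [0.5339, -0.1599, 0.0909]
tcp_rot: [0.438, 0.554, -0.438, 0.556]
wrist_force: [-0.9, 1.6, 7.6]
opening: 0.004
```

Call:
carry_out(steps=[[[0.004, 0, 0, 0, 0, 0], [0.008, 0, 0, 0, 0, 0], [0.01, 0, 0, 0, 0, 0], [0.01, 0, 0, 0, 0, 0], [0.01, 0, 0, 0, 0, 0], [0.01, 0, 0, 0, 0, 0], [0.01, 0, 0, 0, 0, 0], [0.01, 0, 0, 0, 0, 0]]])

```text
clock: 9.6
position: [0.534, -0.1599, 0.0899]
tcp_rot: [0.438, 0.554, -0.438, 0.556]
wrist_force: [-0.6, 0.5, 8.4]
opening: 0.001
```

Call:
carry_out(steps=[[[0.002, 0, 0, 0, 0, 0], [0.004, 0, 0, 0, 0, 0], [0.006, 0, 0, 0, 0, 0], [0.007, 0, 0, 0, 0, 0], [0.007, 0, 0, 0, 0, 0], [0.007, 0, 0, 0, 0, 0], [0.007, 0, 0, 0, 0, 0], [0.007, 0, 0, 0, 0, 0]]])

```text
clock: 10.4
position: [0.534, -0.1599, 0.0891]
tcp_rot: [0.438, 0.554, -0.438, 0.556]
wrist_force: [-1.4, 1.3, 9.3]
opening: -0.001
```

Call:
carry_out(steps=[[[0.002, 0, 0, 0, 0, 0], [0.004, 0, 0, 0, 0, 0], [0.005, 0, 0, 0, 0, 0], [0.005, 0, 0, 0, 0, 0], [0.005, 0, 0, 0, 0, 0], [0.005, 0, 0, 0, 0, 0], [0.005, 0, 0, 0, 0, 0], [0.005, 0, 0, 0, 0, 0]]])

```text
clock: 11.2
position: [0.534, -0.1599, 0.0885]
tcp_rot: [0.438, 0.554, -0.438, 0.556]
wrist_force: [-0.2, 2.4, 9.4]
opening: 0.008
```

Call:
carry_out(steps=[[[0.002, 0, 0, 0, 0, 0], [0.004, 0, 0, 0, 0, 0], [0.005, 0, 0, 0, 0, 0], [0.005, 0, 0, 0, 0, 0], [0.005, 0, 0, 0, 0, 0], [0.005, 0, 0, 0, 0, 0], [0.005, 0, 0, 0, 0, 0], [0.005, 0, 0, 0, 0, 0]]])

```text
clock: 12.0
position: [0.534, -0.1599, 0.088]
tcp_rot: [0.438, 0.554, -0.438, 0.556]
wrist_force: [-1.0, 1.8, 8.2]
opening: 0.004
```

Call:
carry_out(steps=[[[0.002, 0, 0, 0, 0, 0], [0.004, 0, 0, 0, 0, 0], [0.006, 0, 0, 0, 0, 0], [0.006, 0, 0, 0, 0, 0], [0.006, 0, 0, 0, 0, 0], [0.006, 0, 0, 0, 0, 0], [0.006, 0, 0, 0, 0, 0], [0.006, 0, 0, 0, 0, 0]]])

```text
clock: 12.8
position: [0.5341, -0.1599, 0.0873]
tcp_rot: [0.438, 0.554, -0.438, 0.556]
wrist_force: [0.0, 1.2, 8.9]
opening: 0.005
```

Call:
carry_out(steps=[[[0.002, 0, 0, 0, 0, 0], [0.004, 0, 0, 0, 0, 0], [0.006, 0, 0, 0, 0, 0], [0.006, 0, 0, 0, 0, 0], [0.006, 0, 0, 0, 0, 0], [0.006, 0, 0, 0, 0, 0], [0.006, 0, 0, 0, 0, 0], [0.006, 0, 0, 0, 0, 0]]])

```text
clock: 13.6
position: [0.5341, -0.1599, 0.0866]
tcp_rot: [0.438, 0.554, -0.438, 0.556]
wrist_force: [-1.4, 2.0, 9.5]
opening: 0.006
```

Call:
carry_out(steps=[[[0.002, 0, 0, 0, 0, 0], [0.004, 0, 0, 0, 0, 0], [0.006, 0, 0, 0, 0, 0], [0.006, 0, 0, 0, 0, 0], [0.006, 0, 0, 0, 0, 0], [0.006, 0, 0, 0, 0, 0], [0.006, 0, 0, 0, 0, 0], [0.006, 0, 0, 0, 0, 0]]])

```text
clock: 14.4
position: [0.5344, -0.1599, 0.0864]
tcp_rot: [0.438, 0.554, -0.438, 0.556]
wrist_force: [-0.9, 2.2, 12.5]
opening: 0.004
```

Call:
carry_out(steps=[[[0.002, 0, 0, 0, 0, 0], [0.004, 0, 0, 0, 0, 0], [0.006, 0, 0, 0, 0, 0], [0.006, 0, 0, 0, 0, 0], [0.006, 0, 0, 0, 0, 0], [0.006, 0, 0, 0, 0, 0], [0.006, 0, 0, 0, 0, 0], [0.006, 0, 0, 0, 0, 0]]])

```text
clock: 15.2
position: [0.5348, -0.16, 0.0862]
tcp_rot: [0.439, 0.554, -0.437, 0.557]
wrist_force: [-1.2, 3.7, 15.7]
opening: 0.004
```

Call:
carry_out(steps=[[[0.002, 0, 0, 0, 0, 0], [0.004, 0, 0, 0, 0, 0], [0.004, 0, 0, 0, 0, 0], [0.004, 0, 0, 0, 0, 0], [0.004, 0, 0, 0, 0, 0], [0.004, 0, 0, 0, 0, 0], [0.004, 0, 0, 0, 0, 0], [0.004, 0, 0, 0, 0, 0]]])

```text
clock: 16.0
position: [0.535, -0.16, 0.0861]
tcp_rot: [0.439, 0.554, -0.437, 0.557]
wrist_force: [-1.2, 2.5, 17.2]
opening: 0.004
```

Call:
carry_out(steps=[[[-0.03, 0, 0, 0, 0, 0], [-0.07, 0, 0, 0, 0, 0], [-0.12, 0, 0, 0, 0, 0], [-0.18, 0, 0, 0, 0, 0], [-0.26, 0, 0, 0, 0, 0], [-0.36, 0, 0, 0, 0, 0], [-0.45, 0, 0, 0, 0, 0], [-0.45, 0, 0, 0, 0, 0]]])

```text
clock: 16.8
position: [0.5343, -0.1604, 0.1393]
tcp_rot: [0.438, 0.554, -0.438, 0.556]
wrist_force: [0.3, 0.0, -1.5]
opening: 0.007
```

Run:
```python
from h import *
w=eyes.capture('wrist');save(w,'w4'); t=eyes.capture('scene'); save(t,'s4'); print(ctrl.get_state()['position'],ctrl.get_state()['wrist_force'])
a=cv2.imread('pics/w4.png')[150:310,200:360];b=cv2.imread('pics/s4.png')[170:250,160:260]
cv2.imwrite('pics/c4.png',np.hstack([cv2.resize(a,(400,400)),cv2.resize(b,(400,400))]))
```

```text
[ 0.53331524 -0.15982522  0.13755768] [ 0.09602075 -0.34743995 -0.4639969 ]
```

View pics/c4.png

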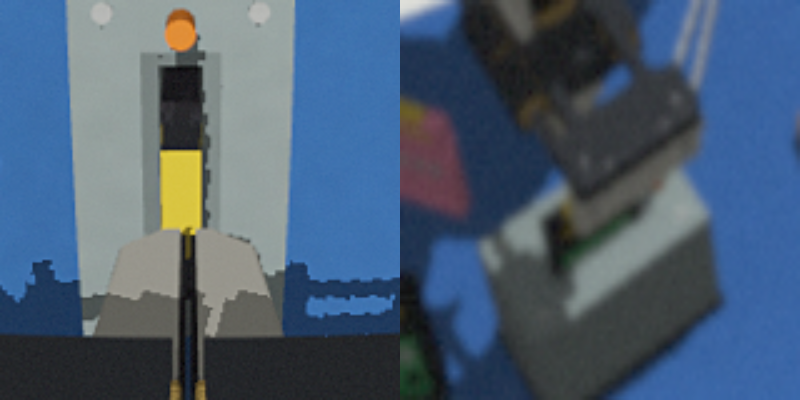

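Call:
carry_out(steps=[[[0, -0.011, -0.022, 0, 0, 0], [0, -0.011, -0.022, 0, 0, 0], [0.05, -0.011, -0.022, 0, 0, 0], [0.12, -0.011, -0.022, 0, 0, 0], [0.2, -0.011, -0.022, 0, 0, 0], [0.3, -0.011, -0.022, 0, 0, 0], [0.38, -0.011, -0.022, 0, 0, 0], [0.44, -0.011, -0.022, 0, 0, 0]]], hand=32)

```text
clock: 17.7
position: [0.5307, -0.1572, 0.0829]
tcp_rot: [0.438, 0.556, -0.438, 0.555]
wrist_force: [-0.3, 0.1, -0.2]
opening: 0.343
```

Run:
```python
from h import *
w=eyes.capture('wrist');save(w,'w5'); print(ctrl.get_state()['position'],ctrl.get_state()['wrist_force'],ctrl.get_state()['opening'])
a=cv2.imread('pics/w5.png')[150:310,180:380]
cv2.imwrite('pics/c5.png',cv2.resize(a,(750,600)))
```

```text
[ 0.53022322 -0.15698298  0.08204302] [-0.8240824  -0.2694789  -1.01143596] 0.3409912000692091
```

View pics/c5.png

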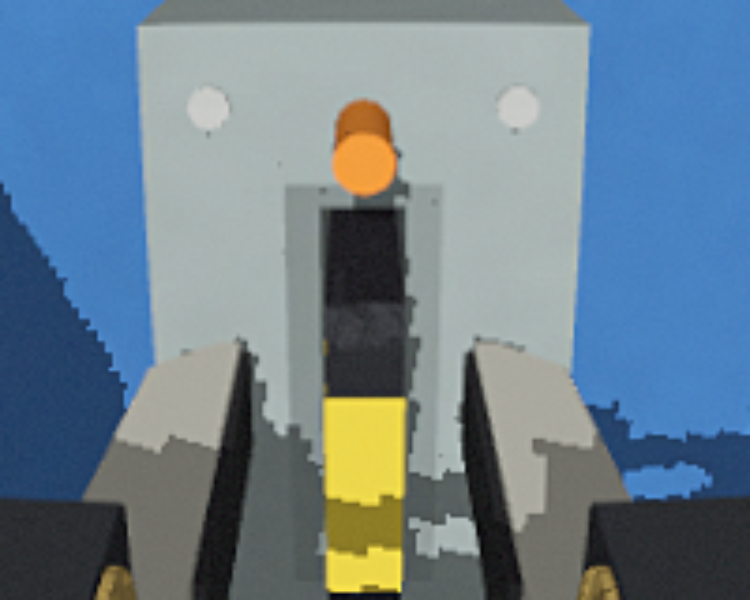

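Call:
carry_out(steps=[[[-0.01, 0.005, 0, 0, 0, 0], [-0.02, 0.008, 0, 0, 0, 0], [-0.02, 0.008, 0, 0, 0, 0], [-0.02, 0.008, 0, 0, 0, 0], [-0.02, 0.008, 0, 0, 0, 0], [-0.02, 0.008, 0, 0, 0, 0], [-0.02, 0.008, 0, 0, 0, 0], [-0.02, 0.008, 0, 0, 0, 0]]], hand=0, squeeze=25)

```text
clock: 18.55
position: [0.5327, -0.1575, 0.0872]
tcp_rot: [0.438, 0.555, -0.438, 0.556]
wrist_force: [1.0, -0.4, 4.5]
opening: 0.105
```

Call:
carry_out(steps=[[[-0.06, 0, 0, 0, 0, 0], [-0.16, 0, 0, 0, 0, 0], [-0.3, 0, 0, 0, 0, 0], [-0.45, 0, 0, 0, 0, 0], [-0.6, 0, 0, 0, 0, 0], [-0.75, 0, 0, 0, 0, 0], [-0.88, 0, 0, 0, 0, 0], [-0.95, 0, 0, 0, 0, 0]]])

```text
clock: 19.35
position: [0.5326, -0.1574, 0.2029]
tcp_rot: [0.438, 0.554, -0.438, 0.556]
wrist_force: [-0.3, 0.3, -0.8]
opening: 0.107
```

Run:
```python
from h import *
w=eyes.capture('wrist');save(w,'w6'); print(ctrl.get_state()['position'],ctrl.get_state()['wrist_force'],ctrl.get_state()['opening'])
```

```text
[ 0.53301685 -0.15764353  0.2036273 ] [ 0.02813006 -0.68584292  0.37183913] 0.10575689817555642
```

View pics/w6.png

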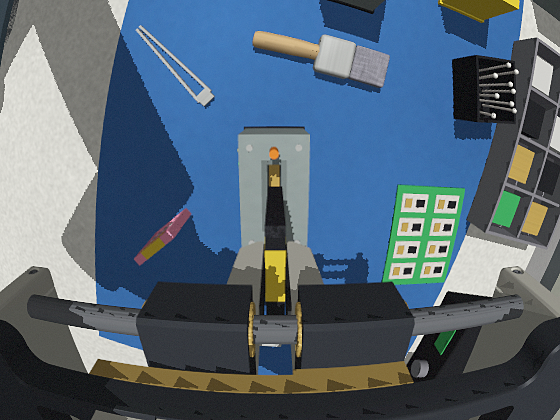

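Call:
carry_out(steps=[[[0, 0.02, -0.05, 0, 0, 0], [0, 0.05, -0.14, 0, 0, 0], [0, 0.1, -0.24, 0, 0, 0], [0, 0.14, -0.35, 0, 0, 0], [0, 0.19, -0.46, 0, 0, 0], [0, 0.23, -0.57, 0, 0, 0], [0, 0.27, -0.67, 0, 0, 0], [0, 0.31, -0.775, 0, 0, 0]]])

```text
clock: 20.2
position: [0.5469, -0.0569, 0.2008]
tcp_rot: [0.438, 0.555, -0.438, 0.555]
wrist_force: [-0.4, 0.4, -1.1]
opening: 0.107
```

Call:
carry_out(steps=[[[0, 0.04, -0.11, 0.02, 0, 0], [0, 0.09, -0.22, 0.05, 0, 0], [0, 0.13, -0.33, 0.08, 0, 0], [0, 0.18, -0.45, 0.1, 0, 0], [0, 0.22, -0.56, 0.13, 0, 0], [0, 0.27, -0.67, 0.15, 0, 0], [0, 0.3, -0.75, 0.15, 0, 0], [0, 0.31, -0.775, 0.15, 0, 0]]])

```text
clock: 21.0
position: [0.5613, 0.0423, 0.2008]
tcp_rot: [0.5, 0.5, -0.5, 0.5]
wrist_force: [-0.5, 0.0, -0.8]
opening: 0.104
```

Run:
```python
from h import *
from scipy.spatial.transform import Rotation as R
w=eyes.capture('wrist');save(w,'w7'); s=ctrl.get_state();M=R.from_quat(s['tcp_rot']).as_matrix();print(s['position'],s['opening'],np.degrees(np.arctan2(M[1,1],M[0,1])))
print(wproj(w,[.5640,.1155,.08]))
a=cv2.imread('pics/w7.png')[20:240,180:370]
cv2.imwrite('pics/w7c.png',cv2.resize(a,None,fx=3,fy=3,interpolation=cv2.INTER_CUBIC)[:600])
```

```text
[0.56127917 0.04207922 0.20074169] 0.1035672087301671 0.070795229898903
[277.81587591 115.40970423]
```

View pics/w7c.png

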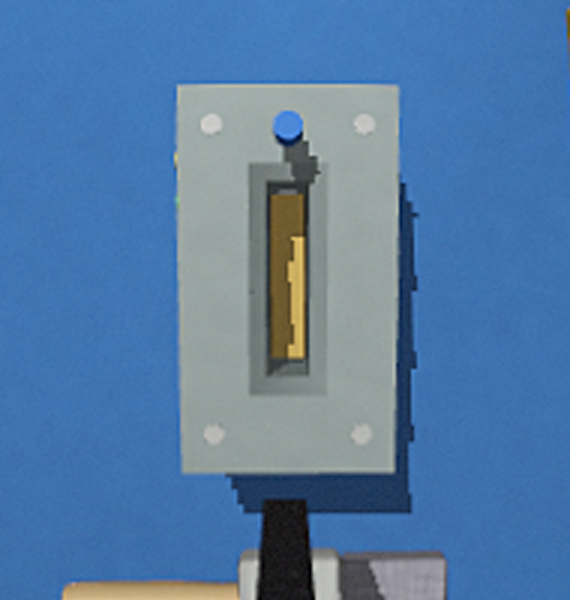

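Run:
```python
from h import *
w=eyes.capture('wrist')
for z,L in ((.08,[(211,124),(364,123),(361,434),(214,434)]),(.08,[(177,86),(399,86),(394,471),(183,471)]),(.08,[(248,163),(327,163),(326,394),(249,394)])):
    n=np.array([watt(w,180+x/3-.35,20+y/3-.35,z) for x,y in L])
    d=(n[0]-n[3])+(n[1]-n[2]); print(n.mean(0).round(4),'yaw',np.degrees(np.arctan2(-d[0],d[1])))
s=ctrl.get_state();print(s['position'])
# held carrier far (+y) bottom/top edges: predicted
P=s['position']
for dy in (-.028,.028):
  for dz,n in ((.025,'top'),(-.051,'bot')):
    print(n,dy,[((wproj(w,P+[dx,dy,dz])-[180,20]+.35)*3).round(1) for dx in (-.005,.005)])
```

```text
[0.562  0.1178 0.08  ] yaw 0.05625898209868559
[0.5622 0.118  0.08  ] yaw 0.13510849799493618
[0.562  0.1178 0.08  ] yaw 0.056213009203194754
[0.56121776 0.04142007 0.20071784]
top -0.028 [array([256. , 907.5]), array([311.6, 907.6])]
bot -0.028 [array([264.2, 717.9]), array([304.5, 717.9])]
top 0.028 [array([251.5, 619.9]), array([316., 620.])]
bot 0.028 [array([262.6, 498.8]), array([306.2, 498.8])]
```

View pics/w7.png

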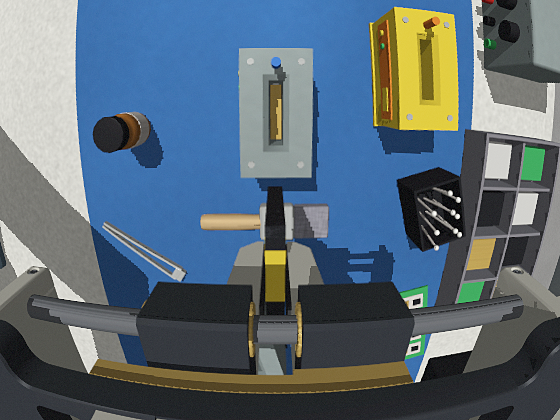

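Call:
carry_out(steps=[[[0, 0, -0.06, 0, 0, 0], [0, 0, -0.16, 0, 0, 0], [0, 0, -0.28, 0, 0, 0], [0, 0, -0.4, 0, 0, 0], [0.03, 0, -0.51, 0, 0, 0], [0.1, 0, -0.6, 0, 0, 0], [0.18, 0, -0.638, 0, 0, 0], [0.25, 0, -0.638, 0, 0, 0]]])

```text
clock: 21.9
position: [0.5608, 0.1184, 0.1694]
tcp_rot: [0.5, 0.5, -0.5, 0.5]
wrist_force: [-0.5, 0.5, -0.4]
opening: 0.103
```

Run:
```python
from h import *
w=eyes.capture('wrist');save(w,'w8'); s=ctrl.get_state();P=s['position'];print(P)
k=lambda X:((wproj(w,X)-[200,60]+.4)*4).round(1)
print('slot far corners',[k([.562+a,.1178+.0345,.08]) for a in(-.0115,.0115)])
print('carrier',[k(np.array(P)+[a,.028,-.051]) for a in(-.005,.005)])
a=cv2.imread('pics/w8.png')[60:210,200:350]
cv2.imwrite('pics/w8c.png',cv2.resize(a,None,fx=4,fy=4,interpolation=cv2.INTER_CUBIC)[:600])
```

```text
[0.5599884  0.117698   0.16788725]
slot far corners [array([249. , 425.7]), array([364.3, 425.8])]
carrier [array([266.7, 503. ]), array([324.5, 503.1])]
```

View pics/w8c.png

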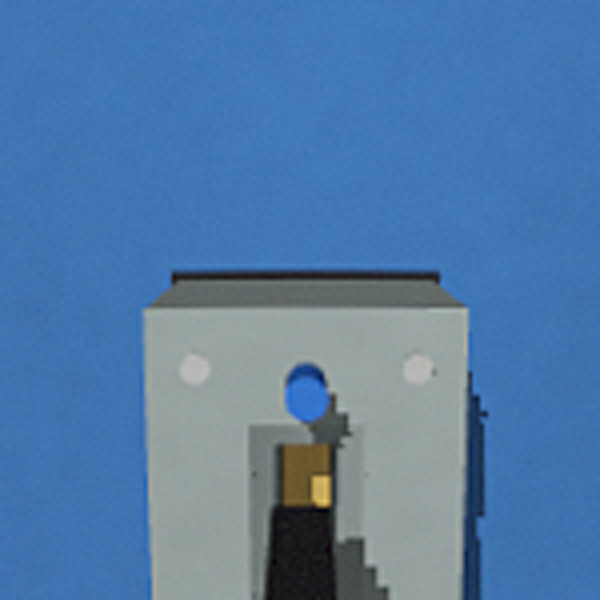

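Call:
carry_out(steps=[[[0.05, 0.006, 0, 0, 0, 0], [0.12, 0.006, 0, 0, 0, 0], [0.19, 0.006, 0, 0, 0, 0], [0.25, 0.006, 0, 0, 0, 0], [0.29, 0.006, 0, 0, 0, 0], [0.32, 0.006, 0, 0, 0, 0], [0.35, 0.006, 0, 0, 0, 0], [0.38, 0.006, 0, 0, 0, 0]]])

```text
clock: 22.75
position: [0.5622, 0.1177, 0.1251]
tcp_rot: [0.5, 0.5, -0.5, 0.5]
wrist_force: [0.2, 0.5, -0.2]
opening: 0.1
```

Call:
carry_out(steps=[[[0.03, 0, 0, 0, 0, 0], [0.07, 0, 0, 0, 0, 0], [0.12, 0, 0, 0, 0, 0], [0.16, 0, 0, 0, 0, 0], [0.2, 0, 0, 0, 0, 0], [0.24, 0, 0, 0, 0, 0], [0.27, 0, 0, 0, 0, 0], [0.3, 0, 0, 0, 0, 0]]])

```text
clock: 23.55
position: [0.5621, 0.1177, 0.089]
tcp_rot: [0.5, 0.5, -0.5, 0.5]
wrist_force: [-0.2, 2.6, 1.3]
opening: 0.108
```

Call:
carry_out(steps=[[[0.01, 0, 0, 0, 0, 0], [0.01, 0, 0, 0, 0, 0], [0.01, 0, 0, 0, 0, 0], [0.01, 0, 0, 0, 0, 0], [-0.06, 0, 0, 0, 0, 0], [-0.16, 0, 0, 0, 0, 0], [-0.26, 0, 0, 0, 0, 0], [-0.36, 0, 0, 0, 0, 0]]], hand=32)

```text
clock: 24.35
position: [0.5625, 0.1175, 0.1341]
tcp_rot: [0.501, 0.499, -0.5, 0.5]
wrist_force: [1.2, 1.2, -0.5]
opening: 0.345
```

Call:
carry_out(steps=[[[0, 0, 0, 0, 0, 0], [0, 0, 0, 0, 0, 0], [0, 0, 0, 0, 0, 0], [0, 0, 0, 0, 0, 0], [0.01, 0, 0, 0, 0, 0], [0.04, 0, 0, 0, 0, 0], [0.07, 0, 0, 0, 0, 0], [0.09, 0, 0, 0, 0, 0]]], hand=0)

```text
clock: 25.15
position: [0.5617, 0.1175, 0.1209]
tcp_rot: [-0.5, -0.5, 0.5, -0.5]
wrist_force: [-0.2, 0.4, 0.8]
opening: 0.006
```

Run:
```python
from h import *
w=eyes.capture('wrist');save(w,'w9'); t=eyes.capture('scene'); save(t,'s9'); s=ctrl.get_state();print(s['position'],s['wrist_force'],s['opening'])
a=cv2.imread('pics/w9.png')[150:310,200:360];b=cv2.imread('pics/s9.png')[150:230,270:370]
cv2.imwrite('pics/c9.png',np.hstack([cv2.resize(a,(400,400)),cv2.resize(b,(400,400))]))
```

```text
[0.56161867 0.11747858 0.12087401] [ 0.46805061  0.52795537 -0.41941195] 0.004134448455163833
```

View pics/c9.png

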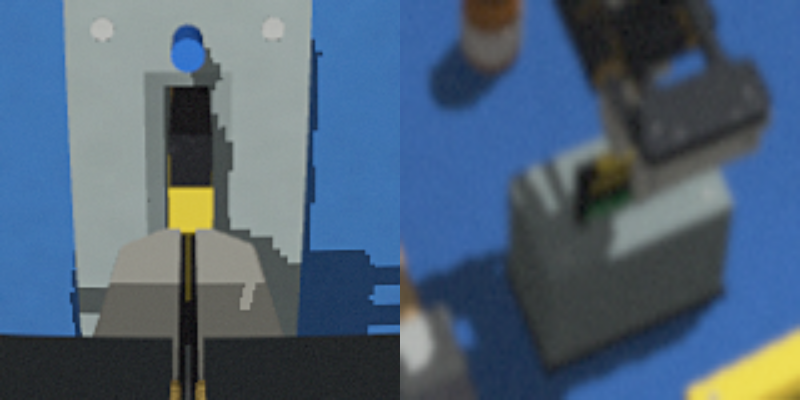

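Call:
carry_out(steps=[[[0.04, 0, 0, 0, 0, 0], [0.07, 0, 0, 0, 0, 0], [0.09, 0, 0, 0, 0, 0], [0.105, 0, 0, 0, 0, 0], [0.12, 0, 0, 0, 0, 0], [0.135, 0, 0, 0, 0, 0], [0.15, 0, 0, 0, 0, 0], [0.165, 0, 0, 0, 0, 0]]])

```text
clock: 26.05
position: [0.5626, 0.1175, 0.1024]
tcp_rot: [0.501, 0.499, -0.5, 0.5]
wrist_force: [-0.1, 0.7, 6.3]
opening: 0.003
```

Call:
carry_out(steps=[[[0.01, 0, 0, 0, 0, 0], [0.02, 0, 0, 0, 0, 0], [0.03, 0, 0, 0, 0, 0], [0.04, 0, 0, 0, 0, 0], [0.05, 0, 0, 0, 0, 0], [0.06, 0, 0, 0, 0, 0], [0.065, 0, 0, 0, 0, 0], [0.07, 0, 0, 0, 0, 0]]])

```text
clock: 26.85
position: [0.5628, 0.1175, 0.0943]
tcp_rot: [0.501, 0.499, -0.5, 0.5]
wrist_force: [-1.1, 0.1, 7.0]
opening: 0.006
```

Call:
carry_out(steps=[[[0.004, 0, 0, 0, 0, 0], [0.008, 0, 0, 0, 0, 0], [0.012, 0, 0, 0, 0, 0], [0.016, 0, 0, 0, 0, 0], [0.02, 0, 0, 0, 0, 0], [0.024, 0, 0, 0, 0, 0], [0.026, 0, 0, 0, 0, 0], [0.026, 0, 0, 0, 0, 0]]])

```text
clock: 27.65
position: [0.5628, 0.1175, 0.0912]
tcp_rot: [0.501, 0.499, -0.5, 0.5]
wrist_force: [-0.5, -0.6, 6.8]
opening: 0.006
```

Call:
carry_out(steps=[[[0.002, 0, 0, 0, 0, 0], [0.004, 0, 0, 0, 0, 0], [0.006, 0, 0, 0, 0, 0], [0.008, 0, 0, 0, 0, 0], [0.008, 0, 0, 0, 0, 0], [0.008, 0, 0, 0, 0, 0], [0.008, 0, 0, 0, 0, 0], [0.008, 0, 0, 0, 0, 0]]])

```text
clock: 28.45
position: [0.5629, 0.1175, 0.0903]
tcp_rot: [0.501, 0.499, -0.5, 0.5]
wrist_force: [-0.8, 0.1, 7.9]
opening: 0.002
```

Now small felt steps, 0.8 mm each.

Call:
carry_out(steps=[[[0.002, 0, 0, 0, 0, 0], [0.004, 0, 0, 0, 0, 0], [0.006, 0, 0, 0, 0, 0], [0.007, 0, 0, 0, 0, 0], [0.007, 0, 0, 0, 0, 0], [0.007, 0, 0, 0, 0, 0], [0.007, 0, 0, 0, 0, 0], [0.007, 0, 0, 0, 0, 0]]])

```text
clock: 29.25
position: [0.5629, 0.1175, 0.0897]
tcp_rot: [0.501, 0.499, -0.5, 0.5]
wrist_force: [-1.2, -0.9, 9.2]
opening: 0.006
```

Call:
carry_out(steps=[[[0.002, 0, 0, 0, 0, 0], [0.004, 0, 0, 0, 0, 0], [0.005, 0, 0, 0, 0, 0], [0.005, 0, 0, 0, 0, 0], [0.005, 0, 0, 0, 0, 0], [0.005, 0, 0, 0, 0, 0], [0.005, 0, 0, 0, 0, 0], [0.005, 0, 0, 0, 0, 0]]])

```text
clock: 30.05
position: [0.5629, 0.1175, 0.0892]
tcp_rot: [0.501, 0.499, -0.5, 0.5]
wrist_force: [-1.7, -0.8, 8.6]
opening: -0.0
```

Call:
carry_out(steps=[[[0.002, 0, 0, 0, 0, 0], [0.004, 0, 0, 0, 0, 0], [0.006, 0, 0, 0, 0, 0], [0.007, 0, 0, 0, 0, 0], [0.007, 0, 0, 0, 0, 0], [0.007, 0, 0, 0, 0, 0], [0.007, 0, 0, 0, 0, 0], [0.007, 0, 0, 0, 0, 0]]])

```text
clock: 30.85
position: [0.5628, 0.1175, 0.0884]
tcp_rot: [0.501, 0.499, -0.5, 0.5]
wrist_force: [-1.4, 0.5, 9.6]
opening: 0.004
```

Call:
carry_out(steps=[[[0.002, 0, 0, 0, 0, 0], [0.004, 0, 0, 0, 0, 0], [0.006, 0, 0, 0, 0, 0], [0.007, 0, 0, 0, 0, 0], [0.007, 0, 0, 0, 0, 0], [0.007, 0, 0, 0, 0, 0], [0.007, 0, 0, 0, 0, 0], [0.007, 0, 0, 0, 0, 0]]])

```text
clock: 31.65
position: [0.5629, 0.1175, 0.0876]
tcp_rot: [0.501, 0.499, -0.5, 0.5]
wrist_force: [-1.9, 0.4, 10.1]
opening: -0.001
```

Call:
carry_out(steps=[[[0.002, 0, 0, 0, 0, 0], [0.004, 0, 0, 0, 0, 0], [0.006, 0, 0, 0, 0, 0], [0.007, 0, 0, 0, 0, 0], [0.007, 0, 0, 0, 0, 0], [0.007, 0, 0, 0, 0, 0], [0.007, 0, 0, 0, 0, 0], [0.007, 0, 0, 0, 0, 0]]])

```text
clock: 32.45
position: [0.5628, 0.1175, 0.087]
tcp_rot: [0.501, 0.499, -0.5, 0.5]
wrist_force: [-2.2, 0.2, 12.2]
opening: 0.003
```

Call:
carry_out(steps=[[[0.002, 0, 0, 0, 0, 0], [0.004, 0, 0, 0, 0, 0], [0.006, 0, 0, 0, 0, 0], [0.006, 0, 0, 0, 0, 0], [0.006, 0, 0, 0, 0, 0], [0.006, 0, 0, 0, 0, 0], [0.006, 0, 0, 0, 0, 0], [0.006, 0, 0, 0, 0, 0]]])

```text
clock: 33.25
position: [0.5629, 0.1175, 0.0868]
tcp_rot: [0.501, 0.499, -0.499, 0.501]
wrist_force: [-3.9, 0.0, 15.5]
opening: 0.006
```

Call:
carry_out(steps=[[[0.002, 0, 0, 0, 0, 0], [0.004, 0, 0, 0, 0, 0], [0.005, 0, 0, 0, 0, 0], [0.005, 0, 0, 0, 0, 0], [0.005, 0, 0, 0, 0, 0], [0.005, 0, 0, 0, 0, 0], [0.005, 0, 0, 0, 0, 0], [0.005, 0, 0, 0, 0, 0]]])

```text
clock: 34.05
position: [0.5629, 0.1175, 0.0867]
tcp_rot: [0.501, 0.499, -0.499, 0.501]
wrist_force: [-4.8, -0.6, 18.1]
opening: 0.004
```

Call:
carry_out(steps=[[[-0.02, 0, 0, 0, 0, 0], [-0.05, 0, 0, 0, 0, 0], [-0.1, 0, 0, 0, 0, 0], [-0.2, 0, 0, 0, 0, 0], [-0.35, 0, 0, 0, 0, 0], [-0.5, 0, 0, 0, 0, 0], [-0.7, 0, 0, 0, 0, 0], [-0.9, 0, 0, 0, 0, 0]]])

```text
clock: 34.85
position: [0.5616, 0.1175, 0.193]
tcp_rot: [-0.5, -0.5, 0.5, -0.5]
wrist_force: [0.4, 0.3, 0.7]
opening: 0.008
```

Call:
carry_out(steps=[[[0, 0, 0.12, 0, 0, 0], [0, 0, 0.24, 0, 0, 0], [0, 0, 0.37, 0, 0, 0], [0, 0, 0.49, 0, 0, 0], [0, 0, 0.61, 0, 0, 0], [0, 0, 0.7, 0, 0, 0], [0, 0, 0.75, 0, 0, 0], [0, 0, 0.75, 0, 0, 0]]])

```text
clock: 35.65
position: [0.562, 0.0266, 0.1919]
tcp_rot: [-0.5, -0.5, 0.501, -0.499]
wrist_force: [-0.6, 0.0, -0.6]
opening: 0.002
```

Run:
```python
from h import *
w=eyes.capture('wrist');save(w,'w10'); t=eyes.capture('scene'); save(t,'s10'); s=ctrl.get_state();print(s['position'],s['wrist_force'],s['opening'])
p=eyes.capture('top');save(p,'t10')
a=cv2.imread('pics/w10.png')[20:220,170:370];b=cv2.imread('pics/s10.png')[150:255,165:365]
cv2.imwrite('pics/c10.png',np.hstack([cv2.resize(a,(400,400)),cv2.resize(b[:, 95:200],(400,400))]))
cv2.imwrite('pics/c10b.png',cv2.resize(b,(800,420)))
```

```text
[0.56197152 0.0276298  0.19200255] [0.02299506 0.60816924 0.28371606] 0.004056646112845119
```

View pics/c10.png

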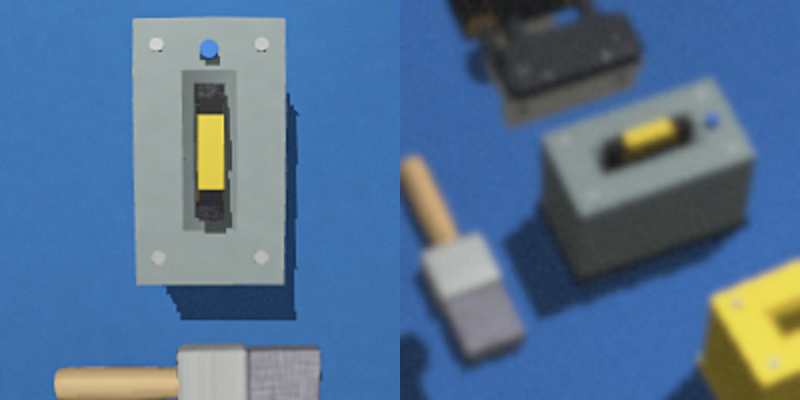

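View pics/c10b.png

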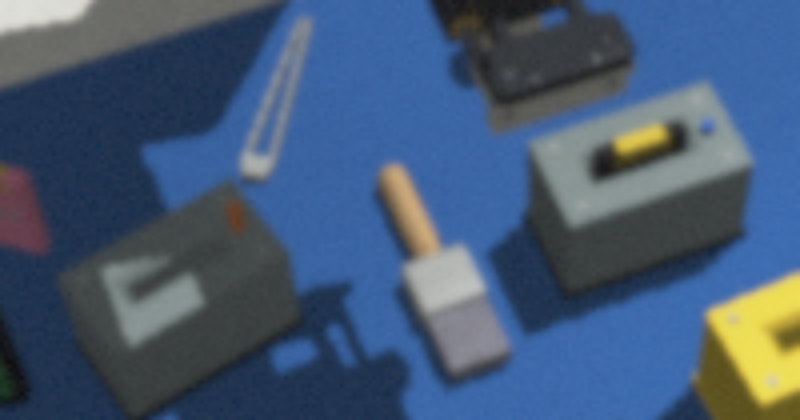

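View pics/t10.png

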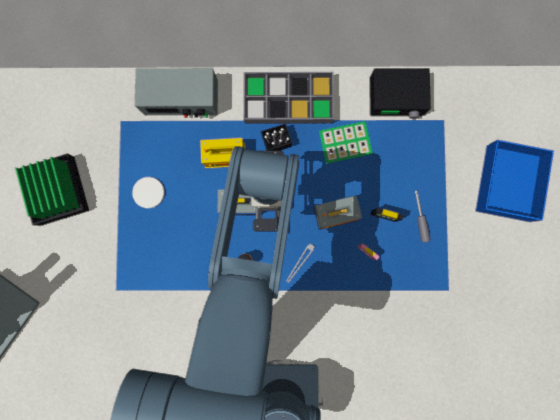

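The carrier now sits low in the blue dock with the blue flag pin down. The orange dock is empty with its pin up, and the hand is clear of everything.

Run:
```python
from h import *
w=eyes.capture('wrist')
for z,L in ((.095,[(193,83),(228,83),(226,220),(194,220)]),(.08,[(156,44),(262,44),(261,257),(158,257)])):
    n=np.array([watt(w,170+x/2-.3,20+y/2-.3,z) for x,y in L]); print(n.mean(0).round(4), (n[0]-n[3]).round(4))
print(order.close_job())
```

```text
[0.5623 0.1182 0.095 ] [-0.0002  0.0556  0.    ]
[0.5618 0.1193 0.08  ] [-0.0002  0.0921  0.    ]
the job is handed in; nothing more can be done
None
```

The carrier is locked down in the blue dock, and I handed the job in at about 36 s of the 64 s allowed. `close_job` gives no verdict.

- **Orange dock:** I pressed the carrier to its felt stop at about 17 N, and it popped up. I then pinched it across the 10 mm and lifted it out.
- **Blue dock:** I stood the carrier in the slot and pressed it with closed fingers to the stop, at about 18 N. The highest wrist force I read while pressing was 18.1 N, though readings come only at the end of each 0.8 s move.

Last checks before handing in:
- **Carrier:** it sits low in the blue slot with the flag pin down. Its centre measured about 1 mm from the slot centre, and it looked upright.
- **Orange dock:** it is empty with its pin up.
- **Hand:** the gripper is about 90 mm to the side and 190 mm up. Wrist force was within its noise, under 1 N.
- **Bystanders:** they looked unmoved in the pictures, except the amber jar, which the arm partly hid in the last top view. I did not measure any of them.

**Disagreement:** my first wrist-camera look at the blue dock, near the picture's edge, was about 4 mm off. A closer look agreed with the top camera, so I used that one.

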